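Click a peg carrier home with the seating tool and tug-test it

TASK

One of the two peg carriers on the perforated panel is still standing proud on its spring jaws. Stand the wooden seating tool squarely astride its peg, press the carrier down with the tool alone (not with the fingers) until it clicks fully home, without crushing it, and set the tool back upright on the bare shelf. Then take the carrier by its peg, pull it straight up with a steady 7 newtons for about a second to prove that it holds, and let go, leaving it fully home and the jar, pill bottle and toothbrush cover where they are.

Things in the scene. Friction and masses are not known exactly. Their poses are not given: they have to be found in the camera images.
- panel: white perforated steel panel, 150 x 160 x 8 mm, fixed flat on the shelf; origin at the centre of its underside, z up. Two snap seats stand on it side by side, 70 mm apart along its y, with its yaw; which is which varies
- seat: fixed steel seat of the proud carrier: base 90 (x) x 38 (y) x 4 mm, guide cheeks at y = +-16 to 19 mm and corner posts 20 mm tall, at each x end a sprung jaw with a round nose (16 mm wide, centre x = +-32 mm, radius 5 mm, top 28 mm up) that snaps over the carrier's end lip. Origin: centre of underside, 8 mm above the shelf. The carrier is home when its underside rests on the base, 4 mm above this origin
- carrier_peg (a point): half-way up the peg of the proud carrier: a loose grey plastic block 52 (x, 60 over its end lips) x 30 (y) x 18 mm, with an upright steel peg on the centre of its top, 10 mm diameter, 34 mm tall, its last 4 mm a 13 mm head. The point is 17 mm above the block's top; axes as the seat's, z up. It is about 52 mm above the seat's origin while proud, 39 mm when home
- carrier_top (a point): centre of the proud carrier's top face, at the foot of the peg; the face the tool presses on. Travel to home is about 13 mm. It takes up to 15 to 20 N, falling away half-way as the jaws snap over with a click; then the block lands and is solid, and 60 N crushes it. Pulled up when home, it meets a little play, then a spring of about 12 N per mm; the jaws let go at about 15 N
- fitted: a second, identical seat with its carrier already home (fixed; leave it); origin at the centre of the seat's underside, peg top 56 mm above it
- tool_grip (a point): centre of the handle of the wooden seating tool, which stands upright on the shelf, 97 mm tall, about 100 g. Handle 24 x 24 mm, 45 mm tall; this point is 22.5 mm below its top and 74.5 mm above the feet. Axes: z up, x from leg to leg. Below the handle a bridge 50 (x) x 24 (y) mm, 12 mm thick, its upper face 22.5 mm below this point
- tool_foot (a point): middle of the gap between the tool's feet, at their soles. The two legs under the bridge are 14 (x) x 24 (y) mm, 40 mm tall, centred at x = +-18 mm; the 22 mm gap between them takes a peg and is open along y. Astride the peg, its x along the carrier's x, both feet press on the block's top
- jar: lidded glass jar, 68 mm diameter, 90 mm tall, bystander; origin at the centre of its base
- pills: closed blue pill bottle, 42 mm diameter, 75 mm tall, bystander; origin at the centre of its base
- brushcover: silicone toothbrush cover, 67 x 22 x 18 mm, lying, bystander; origin at the centre of its underside
Not all that is in view belongs to the job. What is shaped like the part that bears carrier_peg but yellow is not meant.

How it is judged (in metres and radians):
On the way, in this order (a step that is already met when the one before it is completed fails the run):
1. the carrier is home under the pressing tool, which stands squarely on it, the fingers not touching the carrier (z of carrier_peg in the frame of seat below 0.0405 m and contact force between tool and carrier above 2 N and angle between the z axis of tool_grip and the z axis of carrier_peg, either way round below 0.14 rad and contact force between the fingers and carrier below 0.5 N), for 0.1 s.
2. with the tool standing free on the shelf, the fingers pull the carrier up off its base against the jaws with some 4 to 10 N (4.4 to 13 N summed over the jaws' sloping faces) (contact force between the fingers and carrier above 2 N and contact force between tool and anything else below 3 N and height (world z) of tool_grip below 0.0785 m and contact force between carrier and seat between 4.4 and 13 N and z of carrier_peg in the frame of seat between 0.0391 and 0.042 m), for 0.6 s.
At the end, for the whole second after the job is handed in: The carrier is fully home in its seat (within 1.5 mm of the bottom, centred within 4 mm, upright within 0.06 rad), the seating tool stands upright on the bare shelf (within 4 mm in height and 0.06 rad), and both are at rest (z of carrier_peg in the frame of seat below 0.0405 m and horizontal distance between carrier_peg and seat below 0.004 m and angle between the z axis of carrier_peg and the z axis of seat, either way round below 0.06 rad and height (world z) of tool_grip between 0.0705 and 0.0785 m and angle between tool_grip's own z axis and vertical below 0.06 rad and linear speed of each of tool, carrier below 0.01 m/s); the robot touches nothing.
It fails at once if fingers touch the carrier while it is not home (contact force between the fingers and carrier above 1 N and z of carrier_peg in the frame of seat above 0.044 m).
It fails at once if the carrier is pressed with more than 60 N (contact force between tool and carrier above 60 N).
It fails at once if the jar, pill bottle or toothbrush cover is moved more than 20 mm (distance of any of jar, pills, brushcover from where it was at the start of the episode above 0.02 m).
It also fails if it takes over 69 s, if anything falls off the work surface, if the arm or the gripper's body presses on something with over 40 N, if the wrist force passes 120 N, or if a joint passes its speed limit or range.

ROBOT

A 7-joint arm with a two-finger parallel gripper is mounted at the origin on the work surface. World frame = base frame: x ahead of the robot, y to its left, z up, the work surface at z = 0. Lengths are in mm, angles in rad, forces in N, time in s.
With the tool pointing down it reaches from about 400 to 850 mm from the base axis. Payload 10.4 kg.
Tool frame: the origin (TCP) lies at the very end of the fingers, on their centre line; the grasp point (between the pads) lies pinch_z behind it (pinch_z is the distance from the TCP to the grasp point, in mm); z points along the fingers, y is the direction in which the jaws open and shut (so a half turn about z gives the same grasp; the last joint's range is limited). The gripper opens to 87 mm and grips with 3 to 60 N. Pads are 19 mm wide; open, the fingers measure 117 mm over their backs; the gripper's body (75 mm by 190 mm) begins 51 mm behind the grasp point.
Start: joints at [-1.181, 0.332, -0.065, 1.46, 0.022, 1.35, -0.088], TCP at [250.725, 572.529, 222.576] pointing down, gripper open.
Joint ranges: [-2.6, 2.6], [-0.5, 2.12], [-1.47, 1.34], [0.16, 2.42], [-1.27, 4.41], [0.06, 2.06], [-2.6, 2.6]. Speed limits (rad/s): [2.22, 2.22, 2.79, 2.79, 3.14, 3.14, 3.14].

INTERFACE

Orientations are given as a unit quaternion [w, x, y, z].
In Python, from station import get_obs, camera, get_calibration, job_done, pinch_z gives the robot as it stands.
- The arm moves only by the tool step_arm, never from a script. Its argument "plan" is a list that holds one entry, the list of rows, each a list of 7 numbers: the gripper's target within -1 to 1 (shut at 1, half-way at 0, fully open at -1), then the shift along the tool's x, y, z in cm, then the turn, a rotation vector about the tool's x, y, z in rad. A call has 1 to 8 rows; each row shifts and turns the commanded pose from where the row before left it, along the tool's axes as they then stand; what a row does not reach is not made up. A row lasts 1/8 s, in which the tool goes at most 62.5 mm and 10.7 degrees, less where a joint would pass 70% of its speed; a pose out of reach is approached as far as the arm can. A call is refused whole if a number of a shift passes 6.25 or a number of a turn 0.188, either way. A call with a gripper value outside its range is refused whole. The fingers move at their own pace and stop on an object; "grip_force" is the grip in N (left out, the last holds). Time passes only in rows, so rows that do not move let the fingers close. It gives the time, the measured TCP pose, the force and the opening at its end, in the units of the state.
- get_obs(): the state, without advancing time (a new reading comes with each control period).
- camera(name): name is "scene" or "top" or "wrist"; returns the picture (420x560x3 uint8, red, green, blue); there is no depth.
- get_calibration(name): a dict with "fx", "fy", "cx", "cy" (pixels), "rvec" (rotation vector, rad) and "tvec" (3), from world to camera coordinates, as OpenCV has them. Camera axes: x right, y down, z forward; pixel columns grow to the right and rows downward; lengths in mm; the calibration is good to about 2 mm. The wrist camera is an equidistant fisheye: a pixel r from the principal point sees the ray r / f radians off the axis. A picture is of the moment at which its call begins: read the wrist's pose just before it. get_calibration takes no time and is no camera call; for the wrist camera it gives the pose at the moment of the call.
- job_done(): hands the job in, once; it reports no verdict.
The state is a dict: "t": time; "joints": joint angles; "qd": joint speeds; "joint_efforts": joint torques, N m; "tcp_pos": TCP position; "tool_rot": TCP orientation; "wrist_force": force on the tool from outside, world axes, zero at the start; "ft_torque": the same for the moment, N m; "finger_gap": finger opening in mm.
Only numpy, scipy, OpenCV 4.12 (cv2) and the standard library are available. Lean on these libraries where they do the work, as an engineer would, in place of code of your own. Each camera call takes 0.05 s, during which the arm holds its last target. There are 200 camera calls.

## Working session

There is one attempt and no reset: what is moved stays moved. The work goes in short steps, Python scripts to look and compute and a tool call to move; the robot and the scene stay as the last step left them, time stands still between calls to the robot, and variables do not carry over. Pictures are saved under pics/ and viewed, about 8 in all and at most 12, crops included, and the job is handed in when it is done.

Besides the shell and the picture viewer there is one more tool, called after "Request:" by a JSON object that holds its "method" and its "body". step_arm: Moves the arm, as the interface text tells. Its arguments: {"type":"object","properties":{"plan":{"type":"array","items":{"type":"array","items":{"type":"array","items":{"type":"number"}}}},"grip_force":{"type":"number"}},"required":["plan"]}

```bash
mkdir -p pics; ls; python3 - <<'E'
from station import *
import cv2,numpy as np
o=get_obs();print(o,pinch_z)
for n in("scene","top"):
    im=camera(n);cv2.imwrite(f"pics/{n}0.png",im[:,:,::-1]);c=get_calibration(n)
    R=cv2.Rodrigues(np.array(c['rvec'],float))[0];print(n,c,-R.T@np.array(c['tvec']))
E
```

```text
pics
{'t': 0.0, 'joints': array([-1.18057192,  0.33287403, -0.06468484,  1.46095604,  0.02163262,
        1.34990296, -0.08852333]), 'qd': array([-1.05635979e-03,  1.82373282e-05,  8.53360534e-04,  3.41404189e-04,
        8.02272199e-04,  3.80747313e-04,  5.94709793e-04]), 'joint_efforts': array([ 6.84019069e-04, -6.23260331e+01,  2.49568652e-02, -3.89893270e+01,
       -6.14272454e-02,  4.00762120e-02,  1.81705718e-04]), 'tcp_pos': array([250.61490698, 572.12196583, 221.74554189]), 'tool_rot': array([-9.64607572e-05,  2.04954034e-01,  9.78771333e-01, -7.15586849e-04]), 'wrist_force': array([-0.18680724, -0.01599225,  0.62363549]), 'ft_torque': array([-0.06462254,  0.01839443, -0.01723578]), 'finger_gap': 87.1958033402958} 18.700000000000003
scene {'fx': 543.8078487649879, 'fy': 543.8078487649879, 'cx': 286.6181631978132, 'cy': 211.10015489200933, 'rvec': array([ 1.56812442,  2.10293807, -0.76302765]), 'tvec': array([ 146.71730886, -371.4662142 , 1712.936832  ])} [1366.89907801  255.12574425 1077.10884899]
top {'fx': 382.4033383450237, 'fy': 382.4033383450237, 'cx': 274.9875162833568, 'cy': 211.5068577680876, 'rvec': array([ 2.12982787, -2.11728838,  0.18531874]), 'tvec': array([ 10.66445266, 598.7261112 , 833.87019669])} [438.84808481   7.66340246 928.05162704]
```

View pics/scene0.png

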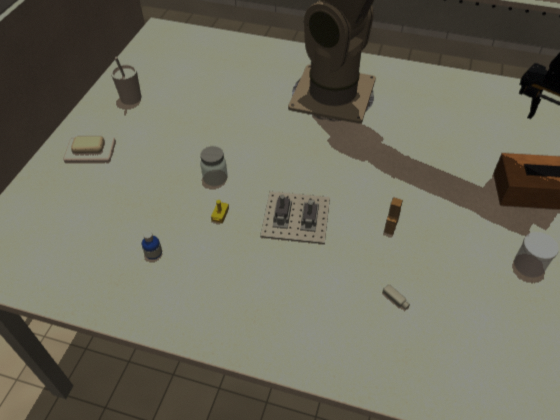

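View pics/top0.png

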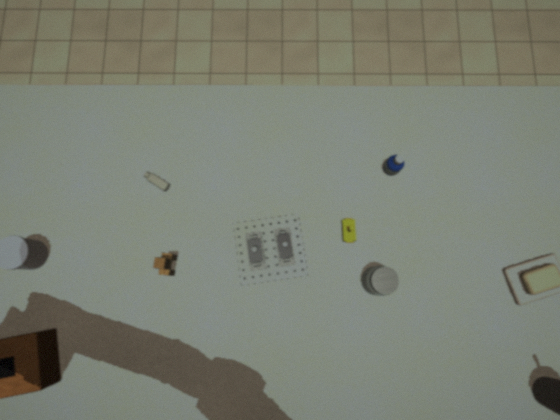

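The scene view shows the panel at (296,215) with pegs near (283,205) and (311,212). The wooden tool is at (394,215), a yellow decoy at (220,211), the jar at (213,163), the pills at (151,245) and the brush cover at (396,296). In the top view the panel is at (271,249) and the tool at (166,263). Next I take enlarged crops of both.

```bash
python3 - <<'E'
import cv2,numpy as np
s=cv2.imread('pics/scene0.png');t=cv2.imread('pics/top0.png')
def cr(i,x,y,w,h):return cv2.resize(i[y:y+h,x:x+w],(400,300),interpolation=cv2.INTER_CUBIC)
m=np.vstack([np.hstack([cr(s,258,175,80,60),cr(s,364,185,80,60)]),np.hstack([cr(t,230,215,80,60),cr(t,130,232,80,60)])])
m=np.clip(m*1.6,0,255).astype(np.uint8)
cv2.imwrite('pics/crop1.png',m)
E
```

```text
(no output)
```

View pics/crop1.png

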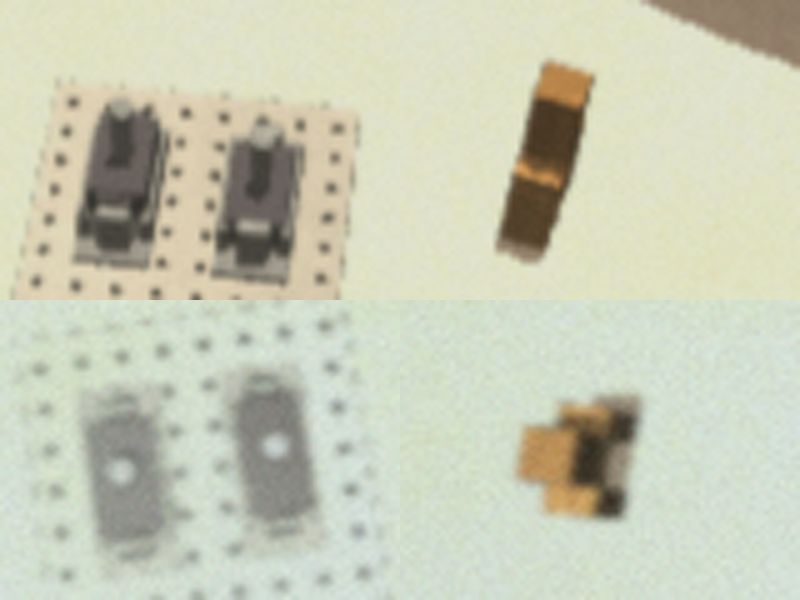

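Tool and both pegs are clear in the crop. The scene-left carrier (head at scene px (282,197), top px (285,244)) appears to ride higher than its neighbour (head at scene (311,202), top (254,249)). I'll triangulate to check that.

```bash
cat > h.py <<'E'
from station import *
import cv2,numpy as np
from scipy.spatial.transform import Rotation as Ro
def ray(c,u,v,fish=False):
    R=cv2.Rodrigues(np.array(c['rvec'],float))[0];C=-R.T@np.array(c['tvec'])
    x,y=(u-c['cx'])/c['fx'],(v-c['cy'])/c['fy']
    if fish:
        r=np.hypot(x,y);d=np.array([x/r*np.sin(r),y/r*np.sin(r),np.cos(r)])if r>1e-9 else np.array([0,0,1.])
    else:d=np.array([x,y,1])
    d=R.T@d;return C,d/np.linalg.norm(d)
def plane(c,u,v,z,fish=False):
    C,d=ray(c,u,v,fish);return C+d*(z-C[2])/d[2]
def tri(*rs):
    A=sum(np.eye(3)-np.outer(d,d) for C,d in rs);b=sum((np.eye(3)-np.outer(d,d))@C for C,d in rs)
    p=np.linalg.solve(A,b);return p.round(1),[round(np.linalg.norm((np.eye(3)-np.outer(d,d))@(p-C)),1) for C,d in rs]
E
python3 - <<'E'
from h import *
s=get_calibration('scene');t=get_calibration('top')
S=lambda x,y,ox,oy:(ox+(x+.5)/5-.5,oy+(y+.5)/5-.5)
for n,a,b in(('pegL_scene',S(121,106,258,175),S(275,146,230,215)),('pegR_scene',S(263,131,258,175),S(121,171,230,215)),('handle top',S(568-400,84,364,185),S(548-400,454-300,130,232))):
    print(n,tri(ray(s,*a),ray(t,*b)))
f=lambda x,y,z:plane(t,*S(x,y-300,230,215),z).round(1)
print('seat corners Lscene side (z=12):',[f(*q,12) for q in((228,380),(298,367),(325,545),(255,560))])
g=lambda x,y,z:plane(t,*S(x-400,y-300,130,232),z).round(1)
print('handle corners z97',[g(*q,97) for q in((527,426),(577,430),(570,487),(518,478))])
print('bridge outer z52',[g(*q,52) for q in((562,402),(610,408),(597,516),(543,512))])
print('brush',plane(t,157,181,9),'panel corners',[plane(t,*q,8).round(1) for q in((234,222),(300,214),(307,277),(241,286))])
print('jar',plane(t,383,280,90),'pills',plane(t,394,164,75))
c=get_calibration('wrist');print(c,ray(c,c['cx'],c['cy'],True))
E
```

```text
pegL_scene (array([521.9,  -8.8,  75.2]), [np.float64(1.0), np.float64(1.0)])
pegR_scene (array([511. ,  60.5,  67.3]), [np.float64(0.7), np.float64(0.7)])
handle top (array([477.7, 264.3,  95.1]), [np.float64(0.4), np.float64(0.4)])
seat corners Lscene side (z=12): [array([559.6,  13.7,  12. ]), array([566.1, -20.1,  12. ]), array([480.9, -32.9,  12. ]), array([4.736e+02, 3.000e-01, 1.200e+01])]
handle corners z97 [array([489.7, 273.2,  97. ]), array([488.1, 251.4,  97. ]), array([463.7, 253. ,  97. ]), array([467.4, 275.7,  97. ])]
bridge outer z52 [array([503.5, 272.2,  52. ]), array([500.9, 250.1,  52. ]), array([452.1, 253.3,  52. ]), array([453.7, 277.9,  52. ])]
brush [682.43608457 308.17511393   9.        ] panel corners [array([580.6, 114.2,   8. ]), array([601.3, -46.6,   8. ]), array([449.7, -62.4,   8. ]), array([427.8,  93.7,   8. ])]
jar [ 443.42594567 -219.64405394   90.        ] pills [ 708.18572323 -260.84773064   75.        ]
{'fx': 325.19226210127806, 'fy': 325.19226210127806, 'cx': 276.26565498825613, 'cy': 207.36479024957006, 'rvec': array([-2.43365713, -1.5911814 , -0.21321231]), 'tvec': array([-623.68953011,  -31.26349541,  390.37065822])} (array([183.07247678, 601.47773962, 383.48961381]), array([ 0.24289522, -0.10833336, -0.96398433]))
```

The scene-left carrier's peg head triangulates to (522,-9,75), expected 77 when proud. The other is (511,60.5,67), expected 64 when home, and the pegs are 70 mm apart as they should be. So the proud carrier is at about (522,-9) with seat yaw about 0.155.

Things that could be mistaken for it:
- **Fitted carrier:** top px (254,249).
- **Yellow decoy:** top px (349,230).

The tool's handle is at (477.5,263.8), yaw about -0.09, height 95 against 97 expected. Next I move above the tool.

```bash
cat >> h.py <<'E'
def go(x,y,z,jaw=None):
    "print shift (cm, tool axes) to TCP target and turn about tool z so that jaw axis lies at angle jaw (mod pi)"
    o=get_obs();w=o['tool_rot'];R=Ro.from_quat([w[1],w[2],w[3],w[0]]).as_matrix()
    print('t',round(o['t'],2),'tcp',o['tcp_pos'].round(1),'gap',round(o['finger_gap'],1),'F',o['wrist_force'].round(1),'tilt',np.arcsin(R[:2,2]).round(4))
    d=np.array([x,y,z])-o['tcp_pos'];print('shift cm',(R.T@d/10).round(2))
    a=np.arctan2(R[1,1],R[0,1]);print('jaw',a.round(3))
    if jaw is not None:
        e=(jaw-a+np.pi/2)%np.pi-np.pi/2;print('turn about tool z',round(-e,3))
E
python3 -c "
from h import *
go(477.5,263.8,200,-.09)"
```

```text
t 0.1 tcp [250.6 572.2 221.8] gap 87.2 F [ 0.1 -0.  -0.2] tilt [-0.0005 -0.0012]
shift cm [-33.16 -19.15   2.21]
jaw 1.158
turn about tool z 1.248
```

Request:
{"method": "step_arm", "body": {"plan": [[[-1, -4.1, -2.4, 0.3, 0, 0, 0], [-1, -4.1, -2.4, 0.3, 0, 0, 0], [-1, -4.1, -2.4, 0.3, 0, 0, 0], [-1, -4.1, -2.4, 0.3, 0, 0, 0], [-1, -4.1, -2.4, 0.3, 0, 0, 0], [-1, -4.1, -2.4, 0.3, 0, 0, 0], [-1, -4.1, -2.4, 0.2, 0, 0, 0], [-1, -4.1, -2.4, 0.2, 0, 0, 0]]], "grip_force": 40}}

```text
t: 1.1
tcp_pos: [474.7, 263.6, 200.3]
tool_rot: [-0.0, 0.205, 0.979, -0.0]
wrist_force: [0.1, 0.1, -0.2]
finger_gap: 87.0
```

Request:
{"method": "step_arm", "body": {"plan": [[[-1, 0, 0, 0, 0, 0, 0.156], [-1, 0, 0, 0, 0, 0, 0.156], [-1, 0, 0, 0, 0, 0, 0.156], [-1, 0, 0, 0, 0, 0, 0.156], [-1, 0, 0, 0, 0, 0, 0.156], [-1, 0, 0, 0, 0, 0, 0.156], [-1, 0, 0, 0, 0, 0, 0.156], [-1, 0, 0, 0, 0, 0, 0.156]]]}}

```text
t: 2.1
tcp_pos: [473.9, 265.0, 200.2]
tool_rot: [-0.0, 0.74, 0.673, -0.0]
wrist_force: [0.5, -0.4, 0.7]
finger_gap: 87.0
```

```bash
python3 -c "
from h import *
go(477.5,263.8,120,-.09)
c=get_calibration('wrist');im=camera('wrist');cv2.imwrite('pics/w1.png',im[:,:,::-1]);np.save('w1.npy',c,allow_pickle=True);print(c)
for p in ((477.5,263.8,97),):
    R=cv2.Rodrigues(np.array(c['rvec']))[0];q=R@np.array(p)+c['tvec'];th=np.arctan2(np.hypot(*q[:2]),q[2]);u=q[:2]/np.hypot(*q[:2])*th*c['fx'];print(u+[c['cx'],c['cy']])
"
```

```text
t 2.1 tcp [473.9 265.  200.2] gap 87.0 F [ 0.5 -0.4  0.7] tilt [-0.0006 -0.0004]
shift cm [-0.08  0.37  8.02]
jaw -0.095
turn about tool z -0.005
{'fx': 325.19226210127806, 'fy': 325.19226210127806, 'cx': 276.26565498825613, 'cy': 207.36479024957006, 'rvec': array([-2.86802024,  0.13642887,  0.02074048]), 'tvec': array([-445.30237447,  270.77443264,  451.29007235])}
[281.93790693 207.44898956]
```

View pics/w1.png

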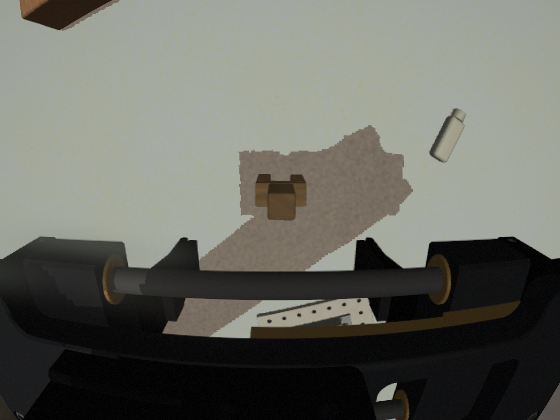

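The wrist view shows the tool upright, with the handle top centred near (282,205) against a predicted (282,207), and aligned with the jaws. Descend and grip just above the bridge.

Request:
{"method": "step_arm", "body": {"plan": [[[-1, -0.1, 0.4, 2, 0, 0, 0], [-1, 0, 0, 3, 0, 0, 0], [-1, 0, 0, 3, 0, 0, 0], [-1, 0, 0, 3, 0, 0, 0], [-1, 0, 0, 2, 0, 0, 0], [-1, 0, 0, 1.1, 0, 0, 0], [-1, 0, 0, 0.3, 0, 0, 0], [-1, 0, 0, 0, 0, 0, 0]]]}}

```text
t: 3.15
tcp_pos: [478.3, 263.9, 57.1]
tool_rot: [0.0, 0.738, 0.675, 0.0]
wrist_force: [-0.3, -0.1, 0.4]
finger_gap: 86.9
```

Request:
{"method": "step_arm", "body": {"plan": [[[0.3, 0, 0, 0, 0, 0, 0], [0.3, 0, 0, 0, 0, 0, 0], [0.5, 0, 0, 0, 0, 0, 0], [0.7, 0, 0, 0, 0, 0, 0], [1, 0, 0, 0, 0, 0, 0], [1, 0, 0, 0, 0, 0, 0], [1, 0, 0, 0, 0, 0, 0], [1, 0, 0, 0, 0, 0, 0]]]}}

```text
t: 4.15
tcp_pos: [478.0, 263.8, 56.5]
tool_rot: [-0.0, 0.738, 0.675, 0.0]
wrist_force: [-0.0, 0.4, 1.0]
finger_gap: 23.8
```

```bash
python3 -c "
from h import *
go(477.5,263.8,160,-.09)"
```

```text
t 4.15 tcp [478.  263.8  56.5] gap 23.8 F [-0.   0.4  1. ] tilt [0.     0.0001]
shift cm [ -0.    -0.05 -10.35]
jaw -0.09
turn about tool z 0.0
```

Request:
{"method": "step_arm", "body": {"plan": [[[1, 0, 0, -1, 0, 0, 0], [1, 0, 0, -2, 0, 0, 0], [1, 0, 0, -3, 0, 0, 0], [1, 0, 0, -3, 0, 0, 0], [1, 0, 0, -3.4, 0, 0, 0], [1, 0, 0, 0, 0, 0, -0.123], [1, 0, 0, 0, 0, 0, -0.122], [1, 0, 0, 0, 0, 0, 0]]]}}

```text
t: 5.15
tcp_pos: [478.1, 263.7, 181.1]
tool_rot: [0.0, 0.651, 0.759, 0.0]
wrist_force: [0.1, -0.9, -0.8]
finger_gap: 23.9
```

```bash
python3 -c "
from h import *
go(522,-85,180,.155)"
```

```text
t 5.15 tcp [478.1 263.7 181.1] gap 23.9 F [ 0.1 -0.9 -0.8] tilt [0.0003 0.0004]
shift cm [-35.13  -1.01   0.1 ]
jaw 0.154
turn about tool z -0.001
```

Request:
{"method": "step_arm", "body": {"plan": [[[1, -3, -0.1, 0, 0, 0, 0], [1, -5, -0.2, 0, 0, 0, 0], [1, -5, -0.2, 0, 0, 0, 0], [1, -5, -0.2, 0, 0, 0, 0], [1, -5, -0.1, 0, 0, 0, 0], [1, -5, -0.1, 0, 0, 0, 0], [1, -4.1, -0.1, 0, 0, 0, 0], [1, -3, 0, 0, 0, 0, 0]]]}}

```text
t: 6.15
tcp_pos: [522.2, -86.8, 180.9]
tool_rot: [0.0, 0.652, 0.758, 0.0]
wrist_force: [0.4, 0.9, -1.1]
finger_gap: 23.2
```

Request:
{"method": "step_arm", "body": {"plan": [[[1, 0, 0, 0, 0, 0, 0], [1, 0, 0, 0, 0, 0, 0], [1, 0, 0, 0, 0, 0, 0]]]}}

```text
t: 6.52
tcp_pos: [522.4, -83.3, 180.6]
tool_rot: [-0.0, 0.65, 0.76, 0.0]
wrist_force: [0.6, -0.3, -1.7]
finger_gap: 23.5
```

```bash
python3 -c "
from h import *
go(522,-8.8,180,.155)
c=get_calibration('wrist');im=camera('wrist');cv2.imwrite('pics/w2.png',im[:,:,::-1]);np.save('w2.npy',c,allow_pickle=True)
R=cv2.Rodrigues(np.array(c['rvec']))[0]
for p in ((522,-9,77),(511,60.5,64)):
    q=R@np.array(p)+c['tvec'];th=np.arctan2(np.hypot(*q[:2]),q[2]);u=q[:2]/np.hypot(*q[:2])*th*c['fx'];print(u+[c['cx'],c['cy']])
"
```

```text
t 6.53 tcp [522.4 -83.3 180.6] gap 23.5 F [ 0.6 -0.3 -1.7] tilt [-0.0001  0.0005]
shift cm [7.37 1.12 0.06]
jaw 0.156
turn about tool z 0.001
[291.50087292 118.90918644]
[290.72672979  38.48621371]
```

View pics/w2.png

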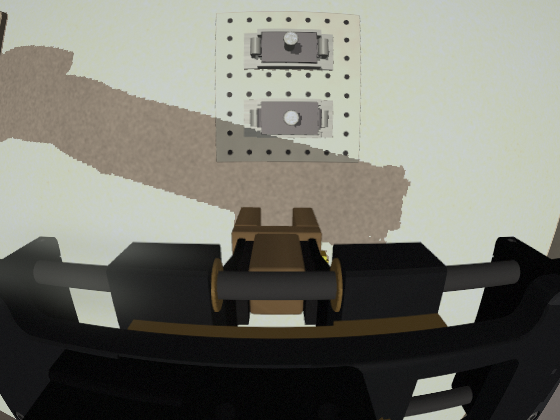

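The view shows the target peg head at (291,118), as predicted for (522,-9,77). Its carrier is the proud one, since no gap shows beside it and it sits clear of the jaws. The fitted peg is at (290,38). The tool sits centred and square in the jaws. Move over the peg and lower astride it.

Request:
{"method": "step_arm", "body": {"plan": [[[1, 1.4, 0.3, 0, 0, 0, 0], [1, 2.4, 0.3, 0, 0, 0, 0], [1, 2.4, 0.3, 0, 0, 0, 0], [1, 1.2, 0.2, 0, 0, 0, 0], [1, 0, 0, 0, 0, 0, 0], [1, 0, 0, 0, 0, 0, 0], [1, 0, 0, 2, 0, 0, 0], [1, 0, 0, 1.5, 0, 0, 0]]]}}

```text
t: 7.58
tcp_pos: [521.6, -10.7, 144.8]
tool_rot: [-0.0, 0.651, 0.759, -0.0]
wrist_force: [0.1, -0.0, -1.7]
finger_gap: 23.6
```

Request:
{"method": "step_arm", "body": {"plan": [[[1, 0, 0, 0, 0, 0, 0], [1, 0, 0, 0, 0, 0, 0], [1, 0, 0, 0, 0, 0, 0]]]}}

```text
t: 7.95
tcp_pos: [522.2, -9.9, 146.2]
tool_rot: [0.0, 0.65, 0.76, 0.0]
wrist_force: [0.2, -0.7, -1.1]
finger_gap: 23.9
```

```bash
python3 -c "
from h import *
go(522,-9,100,.155)
s=camera('scene');t=camera('top')
f=lambda i,x,y:cv2.resize(i[y:y+60,x:x+80],(400,300),interpolation=cv2.INTER_CUBIC)
cv2.imwrite('pics/s2.png',np.clip(np.hstack([f(s,258,165),f(t,230,215)])*1.6,0,255)[:,:,::-1])"
```

```text
t 7.95 tcp [522.2  -9.9 146.2] gap 23.9 F [ 0.2 -0.7 -1.1] tilt [0.0011 0.0003]
shift cm [ 0.09 -0.01  4.62]
jaw 0.155
turn about tool z -0.0[ WARN:0@1.697] global loadsave.cpp:1063 imwrite_ Unsupported depth image for selected encoder is fallbacked to CV_8U.
```

View pics/s2.png

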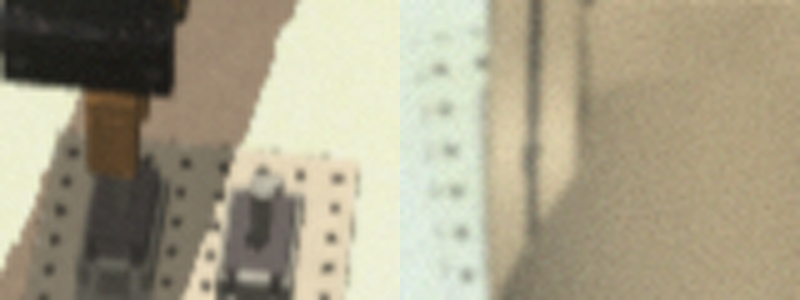

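The tool is above the correct (left) carrier. Lower it over the peg.

Request:
{"method": "step_arm", "body": {"plan": [[[1, 0, 0, 0.5, 0, 0, 0], [1, 0, 0, 0.5, 0, 0, 0], [1, 0, 0, 0.5, 0, 0, 0], [1, 0, 0, 0.5, 0, 0, 0], [1, 0, 0, 0.5, 0, 0, 0], [1, 0, 0, 0.5, 0, 0, 0], [1, 0, 0, 0.5, 0, 0, 0], [1, 0, 0, 0, 0, 0, 0]]]}}

```text
t: 9.05
tcp_pos: [521.5, -9.8, 110.1]
tool_rot: [-0.0, 0.65, 0.76, -0.0]
wrist_force: [-0.1, 0.2, -0.3]
finger_gap: 23.8
```

Request:
{"method": "step_arm", "body": {"plan": [[[1, 0, 0, 0.3, 0, 0, 0], [1, 0, 0, 0.3, 0, 0, 0], [1, 0, 0, 0.3, 0, 0, 0], [1, 0, 0, 0.2, 0, 0, 0], [1, 0, 0, 0.1, 0, 0, 0], [1, 0, 0, 0, 0, 0, 0]]]}}

```text
t: 9.8
tcp_pos: [521.9, -9.9, 98.7]
tool_rot: [0.0, 0.65, 0.76, 0.0]
wrist_force: [-1.0, -0.2, 1.7]
finger_gap: 23.5
```

Request:
{"method": "step_arm", "body": {"plan": [[[1, 0, 0, 0.1, 0, 0, 0], [1, 0, 0, 0.1, 0, 0, 0], [1, 0, 0, 0.1, 0, 0, 0], [1, 0, 0, 0, 0, 0, 0]]]}}

```text
t: 10.3
tcp_pos: [522.1, -9.9, 96.4]
tool_rot: [0.0, 0.65, 0.76, 0.0]
wrist_force: [-3.7, -0.6, 9.5]
finger_gap: 24.1
```

Request:
{"method": "step_arm", "body": {"plan": [[[1, 0, 0, 0.1, 0, 0, 0], [1, 0, 0, 0.1, 0, 0, 0], [1, 0, 0, 0.1, 0, 0, 0], [1, 0, 0, 0, 0, 0, 0]]]}}

```text
t: 10.8
tcp_pos: [521.8, -9.8, 92.4]
tool_rot: [-0.0, 0.65, 0.76, 0.0]
wrist_force: [-1.1, -0.7, -0.5]
finger_gap: 24.0
```

Request:
{"method": "step_arm", "body": {"plan": [[[1, 0, 0, 0.1, 0, 0, 0], [1, 0, 0, 0.1, 0, 0, 0], [1, 0, 0, 0.1, 0, 0, 0], [1, 0, 0, 0.1, 0, 0, 0], [1, 0, 0, 0, 0, 0, 0]]]}}

```text
t: 11.42
tcp_pos: [521.7, -9.8, 88.4]
tool_rot: [-0.0, 0.65, 0.76, -0.0]
wrist_force: [-0.6, -0.4, -0.9]
finger_gap: 23.8
```

Request:
{"method": "step_arm", "body": {"plan": [[[1, 0, 0, 0.1, 0, 0, 0], [1, 0, 0, 0.1, 0, 0, 0], [1, 0, 0, 0, 0, 0, 0]]]}}

```text
t: 11.8
tcp_pos: [521.8, -9.8, 86.5]
tool_rot: [0.0, 0.65, 0.76, 0.0]
wrist_force: [-0.0, -0.1, -1.5]
finger_gap: 23.5
```

Request:
{"method": "step_arm", "body": {"plan": [[[1, 0, 0, 0.05, 0, 0, 0], [1, 0, 0, 0.05, 0, 0, 0], [1, 0, 0, 0, 0, 0, 0]]]}}

```text
t: 12.18
tcp_pos: [521.9, -9.9, 86.5]
tool_rot: [-0.0, 0.65, 0.76, 0.0]
wrist_force: [-4.6, 0.0, 10.5]
finger_gap: 23.8
```

Request:
{"method": "step_arm", "body": {"plan": [[[1, 0, 0, 0.05, 0, 0, 0], [1, 0, 0, 0.05, 0, 0, 0], [1, 0, 0, 0, 0, 0, 0]]]}}

```text
t: 12.55
tcp_pos: [522.0, -9.9, 86.4]
tool_rot: [-0.0, 0.65, 0.76, 0.0]
wrist_force: [-10.6, -1.2, 22.9]
finger_gap: 23.8
```

It is solid at TCP z 86.4, as predicted for home. Hold briefly, ease off, and lift straight up.

Request:
{"method": "step_arm", "body": {"plan": [[[1, 0, 0, 0.03, 0, 0, 0], [1, 0, 0, 0, 0, 0, 0], [1, 0, 0, 0, 0, 0, 0], [1, 0, 0, 0, 0, 0, 0]]]}}

```text
t: 13.05
tcp_pos: [522.0, -9.9, 86.4]
tool_rot: [-0.0, 0.65, 0.76, 0.001]
wrist_force: [-10.7, -1.5, 26.7]
finger_gap: 23.4
```

Request:
{"method": "step_arm", "body": {"plan": [[[1, 0, 0, -0.3, 0, 0, 0], [1, 0, 0, -0.5, 0, 0, 0], [1, 0, 0, -1, 0, 0, 0], [1, 0, 0, -1.5, 0, 0, 0], [1, 0, 0, -1.5, 0, 0, 0], [1, 0, 0, -2, 0, 0, 0], [1, 0, 0, -3, 0, 0, 0], [1, 0, 0, -2, 0, 0, 0]]]}}

```text
t: 14.05
tcp_pos: [522.2, -9.9, 204.5]
tool_rot: [0.001, 0.65, 0.76, 0.001]
wrist_force: [0.0, -0.4, -1.6]
finger_gap: 23.7
```

```bash
python3 -c "
from h import *
go(478,240,195,.155)"
```

```text
t 14.05 tcp [522.2  -9.9 204.5] gap 23.7 F [ 0.  -0.4 -1.6] tilt [0.0019 0.0005]
shift cm [25.37 -0.52  0.96]
jaw 0.155
turn about tool z -0.0
```

Request:
{"method": "step_arm", "body": {"plan": [[[1, 2.5, -0.1, 0, 0, 0, 0], [1, 4, -0.1, 0, 0, 0, 0], [1, 4.5, -0.1, 0, 0, 0, 0], [1, 4.5, -0.1, 0, 0, 0, 0], [1, 4.5, -0.1, 0, 0, 0, 0], [1, 3.5, 0, 0, 0, 0, 0], [1, 1.9, 0, 0, 0, 0, 0], [1, 0, 0, 2, 0, 0, 0]]]}}

```text
t: 15.05
tcp_pos: [478.3, 242.0, 183.7]
tool_rot: [0.0, 0.65, 0.76, 0.002]
wrist_force: [-1.3, -0.2, -1.2]
finger_gap: 24.2
```

Request:
{"method": "step_arm", "body": {"plan": [[[1, 0, 0, 3, 0, 0, 0], [1, 0, 0, 3, 0, 0, 0], [1, 0, 0, 3, 0, 0, 0], [1, 0, 0, 1.8, 0, 0, 0], [1, 0, 0, 0.9, 0, 0, 0], [1, 0, 0, 0.3, 0, 0, 0], [1, 0, 0, 0, 0, 0, 0], [1, 0, 0, 0, 0, 0, 0]]]}}

```text
t: 16.05
tcp_pos: [478.1, 240.7, 63.0]
tool_rot: [0.0, 0.65, 0.76, 0.001]
wrist_force: [0.7, 0.5, -1.5]
finger_gap: 23.9
```

Request:
{"method": "step_arm", "body": {"plan": [[[1, 0, 0, 0.3, 0, 0, 0], [1, 0, 0, 0.2, 0, 0, 0], [1, 0, 0, 0.1, 0, 0, 0], [1, 0, 0, 0, 0, 0, 0]]]}}

```text
t: 16.55
tcp_pos: [477.6, 240.4, 56.5]
tool_rot: [-0.0, 0.65, 0.76, -0.0]
wrist_force: [-2.3, -0.6, 4.4]
finger_gap: 23.7
```

Request:
{"method": "step_arm", "body": {"plan": [[[1, 0, 0, 0.05, 0, 0, 0], [1, 0, 0, 0.05, 0, 0, 0], [1, 0, 0, 0, 0, 0, 0]]]}}

```text
t: 16.92
tcp_pos: [477.7, 240.4, 56.5]
tool_rot: [-0.0, 0.65, 0.76, 0.0]
wrist_force: [-6.4, -3.4, 17.5]
finger_gap: 23.8
```

Feet are down and flat. Ease the pressure, release gradually, and rise.

Request:
{"method": "step_arm", "body": {"plan": [[[1, 0, 0, -0.1, 0, 0, 0], [0.4, 0, 0, 0, 0, 0, 0], [0, 0, 0, 0, 0, 0, 0], [-0.3, 0, 0, 0, 0, 0, 0], [-0.3, 0, 0, 0, 0, 0, 0], [-0.3, 0, 0, 0, 0, 0, 0]]]}}

```text
t: 17.68
tcp_pos: [477.7, 240.4, 56.3]
tool_rot: [-0.0, 0.65, 0.76, 0.0]
wrist_force: [-1.1, -0.9, 0.9]
finger_gap: 54.0
```

Request:
{"method": "step_arm", "body": {"plan": [[[-0.3, 0, 0, -1, 0, 0, 0], [-0.3, 0, 0, -3, 0, 0, 0], [-0.3, 0, 0, -4, 0, 0, 0], [-0.3, 0, 0, -4, 0, 0, 0], [-0.3, 0, 0, -2, 0, 0, 0], [-0.3, 0, 0, 0, 0, 0, 0]]]}}

```text
t: 18.42
tcp_pos: [478.5, 240.8, 198.4]
tool_rot: [0.0, 0.65, 0.76, 0.002]
wrist_force: [-0.6, 0.5, 0.3]
finger_gap: 56.9
```

```bash
python3 -c "
from h import *
go(522,-85,180,.155+1.571)
im=camera('wrist');cv2.imwrite('pics/w3.png',im[:,:,::-1])"
```

```text
t 18.43 tcp [478.5 240.8 198.4] gap 56.9 F [-0.6  0.5  0.3] tilt [0.003  0.0023]
shift cm [-32.87  -0.73   1.77]
jaw 0.155
turn about tool z 1.57
```

View pics/w3.png

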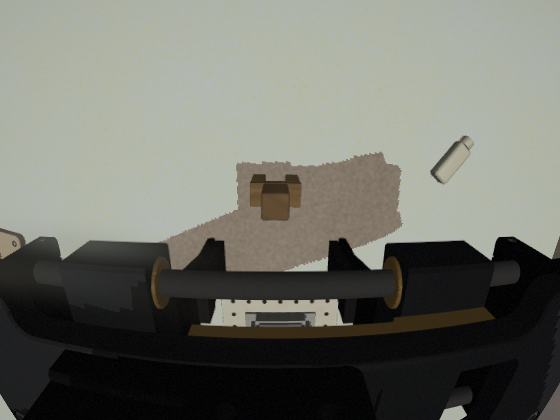

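The tool stands upright and free at (275,200). Turn the jaws across the carrier (along its y) and go look at the peg.

Request:
{"method": "step_arm", "body": {"plan": [[[-0.3, -3, 0, 0, 0, 0, 0], [-0.3, -4, 0, 0, 0, 0, 0], [-0.3, -4, 0, 0, 0, 0, 0], [-0.3, -4, 0, 0, 0, 0, 0], [-0.3, -4, 0, 0, 0, 0, 0], [-0.3, -4, 0, 0, 0, 0, 0], [-0.3, -2, 0, 0, 0, 0, 0], [-0.3, 0, 0, 0, 0, 0, 0.17]]]}}

```text
t: 19.48
tcp_pos: [515.6, -8.9, 195.0]
tool_rot: [-0.0, 0.715, 0.7, -0.001]
wrist_force: [-0.3, -0.2, -0.0]
finger_gap: 56.5
```

Request:
{"method": "step_arm", "body": {"plan": [[[-0.3, 0, 0, 0, 0, 0, 0.175], [-0.3, 0, 0, 0, 0, 0, 0.175], [-0.3, 0, 0, 0, 0, 0, 0.175], [-0.3, 0, 0, 0, 0, 0, 0.175], [-0.3, 0, 0, 0, 0, 0, 0.175], [-0.3, 0, 0, 0, 0, 0, 0.175], [-0.3, 0, 0, 0, 0, 0, 0.175], [-0.3, 0, 0, 0, 0, 0, 0.175]]]}}

```text
t: 20.48
tcp_pos: [515.5, -6.7, 195.0]
tool_rot: [0.0, 0.997, 0.075, -0.001]
wrist_force: [0.4, 0.7, -0.7]
finger_gap: 57.0
```

```bash
python3 -c "
from h import *
go(450,-10,180,.155+1.571);print(get_obs()['joints'].round(2))"
```

```text
t 20.48 tcp [515.5  -6.7 195. ] gap 57.0 F [ 0.4  0.7 -0.7] tilt [-0.002  -0.0005]
shift cm [-6.52 -0.65  1.51]
jaw -1.421
turn about tool z -0.005
[-0.6   0.11  0.56  1.81 -0.06  1.24 -1.44]
```

```bash
python3 -c "
from h import *
c=get_calibration('wrist');im=camera('wrist');cv2.imwrite('pics/w4.png',im[:,:,::-1]);np.save('w4.npy',c,allow_pickle=True)
R=cv2.Rodrigues(np.array(c['rvec']))[0]
for p in ((522,-9.4,64),(511,60.5,64)):
    q=R@np.array(p)+c['tvec'];th=np.arctan2(np.hypot(*q[:2]),q[2]);u=q[:2]/np.hypot(*q[:2])*th*c['fx'];print(u+[c['cx'],c['cy']])
cv2.imwrite('pics/w4c.png',cv2.resize(im[100:300,180:380,::-1],(600,600),interpolation=cv2.INTER_CUBIC))
"
```

```text
[280.15634287 191.18808288]
[204.6086518  191.91423369]
```

View pics/w4c.png

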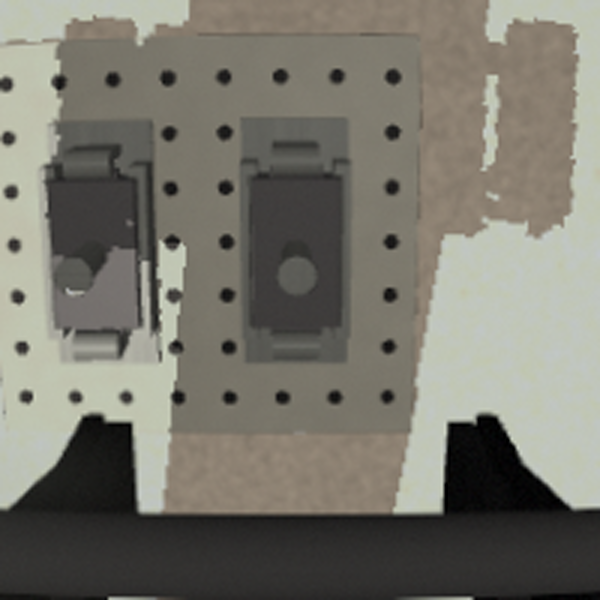

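Both peg heads sit in the same row: target (279,191.5) against (280,191) predicted at home height, fitted one (204,191). The jaw noses lap both end lips, so the carrier is home. Next I approach the peg.

```bash
python3 -c "
from h import *
go(522,-9,34,.155+1.571)"
```

```text
t 20.52 tcp [515.5  -6.7 195. ] gap 56.5 F [-0.9  0.5 -0.5] tilt [-0.002  -0.0005]
shift cm [ 0.64  0.31 16.1 ]
jaw -1.43
turn about tool z -0.014
```

Request:
{"method": "step_arm", "body": {"plan": [[[0.2, 0.6, 0.3, 0, 0, 0, -0.01], [0.2, 0, 0, 2, 0, 0, 0], [0.2, 0, 0, 3, 0, 0, 0], [0.2, 0, 0, 3, 0, 0, 0], [0.2, 0, 0, 2, 0, 0, 0], [0.2, 0, 0, 1, 0, 0, 0], [0.2, 0, 0, 0, 0, 0, 0], [0.2, 0, 0, 0, 0, 0, 0]]]}}

```text
t: 21.52
tcp_pos: [523.2, -8.7, 87.0]
tool_rot: [-0.0, 0.997, 0.083, 0.001]
wrist_force: [-0.4, -0.6, -0.6]
finger_gap: 34.8
```

```bash
python3 -c "
from h import *
go(522,-9,34,.155+1.571)"
```

```text
t 21.52 tcp [523.2  -8.7  87. ] gap 34.8 F [-0.4 -0.6 -0.6] tilt [0.0011 0.0002]
shift cm [-0.13  0.01  5.3 ]
jaw -1.404
turn about tool z 0.011
```

Request:
{"method": "step_arm", "body": {"plan": [[[0.2, -0.1, 0, 1, 0, 0, 0], [0.2, 0, 0, 1, 0, 0, 0], [0.2, 0, 0, 1, 0, 0, 0], [0.2, 0, 0, 1, 0, 0, 0], [0.2, 0, 0, 0.8, 0, 0, 0], [0.2, 0, 0, 0.3, 0, 0, 0], [0.2, 0, 0, 0, 0, 0, 0], [0.2, 0, 0, 0, 0, 0, 0]]]}}

```text
t: 22.52
tcp_pos: [521.9, -8.8, 35.5]
tool_rot: [-0.0, 0.997, 0.083, 0.0]
wrist_force: [-0.0, -0.1, -0.2]
finger_gap: 34.7
```

Request:
{"method": "step_arm", "body": {"plan": [[[0.6, 0, 0, 0.1, 0, 0, 0], [0.7, 0, 0, 0, 0, 0, 0], [0.8, 0, 0, 0, 0, 0, 0], [1, 0, 0, 0, 0, 0, 0], [1, 0, 0, 0, 0, 0, 0], [1, 0, 0, 0, 0, 0, 0]]], "grip_force": 25}}

```text
t: 23.28
tcp_pos: [521.6, -8.7, 34.2]
tool_rot: [-0.0, 0.997, 0.083, -0.0]
wrist_force: [0.5, 0.4, -0.6]
finger_gap: 9.7
```

```bash
python3 -c "
from h import *
go(522,-9,34,.155+1.571);o=get_obs();print(o['ft_torque'])"
```

```text
t 23.27 tcp [521.6  -8.7  34.2] gap 9.7 F [ 0.5  0.4 -0.6] tilt [-0.      0.0002]
shift cm [0.03 0.03 0.02]
jaw -1.405
turn about tool z 0.011
[0.07774998 0.18593617 0.01875256]
```

Peg is gripped (gap 9.7) with no side load. Pull in small steps.

Request:
{"method": "step_arm", "body": {"plan": [[[1, 0, 0, -0.05, 0, 0, 0], [1, 0, 0, -0.03, 0, 0, 0], [1, 0, 0, 0, 0, 0, 0]]]}}

```text
t: 23.65
tcp_pos: [521.3, -8.8, 34.7]
tool_rot: [0.0, 0.997, 0.083, -0.0]
wrist_force: [0.5, 0.4, -6.0]
finger_gap: 9.2
```

Request:
{"method": "step_arm", "body": {"plan": [[[1, 0, 0, -0.03, 0, 0, 0], [1, 0, 0, 0, 0, 0, 0]]]}}

```text
t: 23.9
tcp_pos: [521.3, -8.8, 35.0]
tool_rot: [-0.0, 0.997, 0.083, -0.0]
wrist_force: [-0.4, 0.7, -8.8]
finger_gap: 9.7
```

Request:
{"method": "step_arm", "body": {"plan": [[[1, 0, 0, 0.01, 0, 0, 0], [1, 0, 0, 0, 0, 0, 0], [1, 0, 0, 0, 0, 0, 0]]]}}

```text
t: 24.28
tcp_pos: [521.4, -8.8, 35.1]
tool_rot: [-0.0, 0.997, 0.083, -0.0]
wrist_force: [-0.3, 0.4, -8.8]
finger_gap: 9.7
```

Request:
{"method": "step_arm", "body": {"plan": [[[1, 0, 0, 0, 0, 0, 0], [1, 0, 0, 0, 0, 0, 0], [1, 0, 0, 0, 0, 0, 0], [1, 0, 0, 0, 0, 0, 0]]]}}

```text
t: 24.78
tcp_pos: [521.5, -8.8, 35.2]
tool_rot: [-0.0, 0.997, 0.083, -0.0]
wrist_force: [0.6, 1.3, -9.8]
finger_gap: 9.5
```

Request:
{"method": "step_arm", "body": {"plan": [[[1, 0, 0, 0, 0, 0, 0], [1, 0, 0, 0, 0, 0, 0], [1, 0, 0, 0, 0, 0, 0], [1, 0, 0, 0, 0, 0, 0]]]}}

```text
t: 25.28
tcp_pos: [521.6, -8.8, 35.2]
tool_rot: [-0.0, 0.997, 0.083, -0.0]
wrist_force: [0.2, 1.2, -10.4]
finger_gap: 9.7
```

The force crept up to about 10 N. Ease to about 7 N and hold a full second there.

Request:
{"method": "step_arm", "body": {"plan": [[[1, 0, 0, 0.03, 0, 0, 0], [1, 0, 0, 0, 0, 0, 0], [1, 0, 0, 0, 0, 0, 0]]]}}

```text
t: 25.65
tcp_pos: [521.8, -8.7, 35.1]
tool_rot: [-0.0, 0.997, 0.083, 0.0]
wrist_force: [-1.4, 1.8, -7.7]
finger_gap: 9.5
```

Request:
{"method": "step_arm", "body": {"plan": [[[1, 0, 0, 0, 0, 0, 0], [1, 0, 0, 0, 0, 0, 0], [1, 0, 0, 0, 0, 0, 0]]]}}

```text
t: 26.02
tcp_pos: [521.8, -8.8, 35.0]
tool_rot: [-0.0, 0.997, 0.083, 0.0]
wrist_force: [-1.9, 0.8, -5.9]
finger_gap: 9.4
```

Request:
{"method": "step_arm", "body": {"plan": [[[1, 0, 0, -0.01, 0, 0, 0], [1, 0, 0, 0, 0, 0, 0], [1, 0, 0, 0, 0, 0, 0], [1, 0, 0, 0, 0, 0, 0]]]}}

```text
t: 26.52
tcp_pos: [521.7, -8.8, 35.1]
tool_rot: [-0.0, 0.997, 0.083, 0.0]
wrist_force: [1.2, 2.0, -6.7]
finger_gap: 9.6
```

Request:
{"method": "step_arm", "body": {"plan": [[[1, 0, 0, 0, 0, 0, 0], [1, 0, 0, 0, 0, 0, 0], [1, 0, 0, 0, 0, 0, 0], [1, 0, 0, 0, 0, 0, 0]]]}}

```text
t: 27.02
tcp_pos: [521.7, -8.8, 35.0]
tool_rot: [-0.0, 0.997, 0.083, 0.0]
wrist_force: [0.1, 1.8, -8.4]
finger_gap: 9.5
```

Request:
{"method": "step_arm", "body": {"plan": [[[1, 0, 0, 0, 0, 0, 0], [1, 0, 0, 0, 0, 0, 0], [1, 0, 0, 0, 0, 0, 0], [1, 0, 0, 0, 0, 0, 0]]]}}

```text
t: 27.52
tcp_pos: [521.7, -8.8, 35.0]
tool_rot: [-0.0, 0.997, 0.083, 0.0]
wrist_force: [0.6, 1.2, -7.2]
finger_gap: 9.4
```

It held 6 to 8.4 N for over a second. Lower, release, and rise clear.

Request:
{"method": "step_arm", "body": {"plan": [[[1, 0, 0, 0.05, 0, 0, 0], [1, 0, 0, 0.03, 0, 0, 0], [1, 0, 0, 0, 0, 0, 0], [0.6, 0, 0, 0, 0, 0, 0], [0.3, 0, 0, 0, 0, 0, 0], [0.2, 0, 0, 0, 0, 0, 0], [0.2, 0, 0, 0, 0, 0, 0]]]}}

```text
t: 28.4
tcp_pos: [521.8, -8.9, 34.3]
tool_rot: [-0.0, 0.997, 0.083, 0.0]
wrist_force: [0.3, 0.7, 0.4]
finger_gap: 33.0
```

Request:
{"method": "step_arm", "body": {"plan": [[[0.2, 0, 0, -0.5, 0, 0, 0], [0.2, 0, 0, -1.5, 0, 0, 0], [0.2, 0, 0, -3, 0, 0, 0], [0.2, 0, 0, -4, 0, 0, 0], [0.2, 0, 0, -4, 0, 0, 0], [0.2, 0, 0, -3, 0, 0, 0], [0.2, 0, 0, 0, 0, 0, 0], [0.2, 0, 0, 0, 0, 0, 0]]]}}

```text
t: 29.4
tcp_pos: [521.4, -8.8, 194.3]
tool_rot: [-0.0, 0.997, 0.083, 0.0]
wrist_force: [0.3, 0.2, -0.4]
finger_gap: 34.9
```

```bash
python3 -c "
from h import *
go(515.5,-6.7,195)
c=get_calibration('wrist');im=camera('wrist');s=camera('scene')
R=cv2.Rodrigues(np.array(c['rvec']))[0]
for p in ((522,-9,64),(511,60.5,64)):
    q=R@np.array(p)+c['tvec'];th=np.arctan2(np.hypot(*q[:2]),q[2]);u=q[:2]/np.hypot(*q[:2])*th*c['fx'];print(u+[c['cx'],c['cy']])
cv2.imwrite('pics/f.png',np.hstack([cv2.resize(im[100:300,180:380],(300,300)),cv2.resize(s[140:320,190:430],(400,300))])[:,:,::-1])"
```

```text
t 29.4 tcp [521.4  -8.8 194.3] gap 34.9 F [ 0.3  0.2 -0.4] tilt [0.0001 0.0003]
shift cm [-0.55 -0.31 -0.07]
jaw -1.405
[276.56888163 197.38230394]
[201.73143896 196.92663585]
```

View pics/f.png

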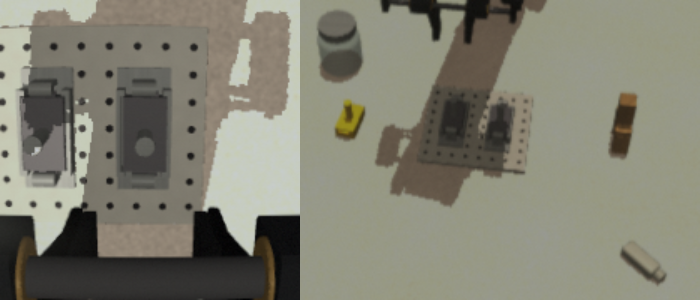

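Target peg head is at crop (144,147), which is px (276,198) against (276.6,197.4) predicted for home. The tool stands upright at right, and the jar and brush cover look undisturbed. Hand in.

```bash
python3 -c "
from station import *
print(job_done())"
```

```text
the job is handed in; nothing more can be done
None
```

The proud carrier is pressed home with the tool, passed its pull test and was released. The tool is back upright on the shelf, and I handed the job in at about 29 s. No verdict is reported.

- **Pressing:** I stood the tool astride the peg at about (522, -9) mm. The jaws snapped over part-way down, and the block went solid at the height expected for home. The highest reading I saw was about 27 N, against the 60 N crush limit.
- **Setting the tool back:** it went down on bare shelf at about (478, 240) mm. The wrist picture right after release and the final scene picture both show it upright.
- **Pull test:** I gripped the peg and held the pull for about 3.5 s. It did not stay steady at first: it crept from about 9 to 10.4 N. I then eased off and held 6 to 8.4 N for nearly 2 s. The carrier held throughout.
- **Last checks:** after release, the peg head is within about 1 px of where it should be when home, and the gripper touched nothing. The jar and toothbrush cover look unmoved; the pill bottle was outside the final picture, and the arm never went near it.

The first camera heights were 2–3 mm off what they should be, within what one pixel and the calibration allow. The wrist views and contact heights agreed with the expected values.

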